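# Index the patina turntable by one hole

## Task

A bronze owl with wet patina stands on the indexing turntable: with a fingertip press the red plunger at the table's rim fully in and, keeping it in, push it round anticlockwise as seen from above to the next hole (one twelfth of a turn), then let it spring up there so that it locks the table, and take the hand away. Do not turn the table backwards or on past that hole. Grip and lift nothing, do not touch the wet bronze or make it slide or topple, and leave the things standing around where they are.

Things in the scene. Friction and masses are not known exactly. Their poses are not given: they have to be found in the camera images.
- turntable_base: green foot, 216 mm across, bolted down, with the fixed round steel index plate on it: 296 mm across, 12 mm thick, its top 60 mm above the bench, with twelve 13 mm holes 30 degrees apart on a circle of radius 134 mm. Origin on the turning axis at bench level, z up; its x axis points to the hole in which the plunger stands at the start
- next_hole (a point): mouth of the next hole, in the top face of the fixed index plate, 30 degrees anticlockwise (from above) of the starting hole, 134 mm from the turning axis. The pin, inward of the cap, has to come up in it
- disc_centre (a point): centre of the top of the turning steel disc: 240 mm across, 76 mm above the bench, above the index plate. It carries bricks, owl, plunger and the plunger's bracket round with it
- turntable (a joint): angle of the turning disc (rad), anticlockwise from above positive, 0 at the starting hole; the next hole is at 0.524, the one after at 1.047. It turns stiffly (0.2 Nm, about 1.3 N at the plunger) and stays where it is left. The plunger in a hole leaves about 0.011 rad of play either way
- plunger (a joint): how far the plunger is pressed down (m), 0 up, 0.016 at its stop; spring 3 N at first, 6 N at the stop. A brass pin on its foot stands in a hole of the index plate from below: the table is free when pressed over 0.012. Let go between holes, the pin rubs under the plate (reads about 0.012), the table can be pushed on, and the pin snaps up (reads 0) when a hole comes over it
- plunger_top (a point): centre of the top of the plunger's red cap: 34 mm across, 160 mm from the turning axis, 122 mm above the bench when up. Pressed straight down. Cheek plates stand 30 mm from its centre on both sides, before and behind it in the direction of turning, so a fingertip between them can press the cap and push sideways on a cheek to turn the table
- lead_cheek (a point): middle of the top edge of the yellow upright cheek plate ahead of the cap (anticlockwise): 42 mm long radially, 6 mm thick, top 150 mm above the bench, part of the disc's bracket. Its twin stands behind the cap; 60 mm clear between the two. The bracket reaches 181 mm from the turning axis
- owl: loose bronze owl, brown with turquoise, on a slab 84 x 72 x 12 mm, 120 mm tall, 0.6 to 1.1 kg; its patina is wet. Origin under the slab's centre, z up. It stands on two cream firebrick strips fixed on the disc, 106 mm above the bench, and rides round with the disc; all of it stays within 65 mm of the turning axis and below 230 mm
- owl_spot (a point): point on the turning disc, level with the brick tops, over which the owl is placed (within about 10 mm)
- spray_bottle: turquoise trigger spray bottle, 64 mm across, 168 mm high; loose bystander on the bench, origin at its underside
- brush_tin: open aluminium tin with three patina brushes standing in it, 72 mm across, about 185 mm high; loose bystander on the bench, origin at its underside
- amber_bottle: amber glass bottle with black cap, 56 mm across, 130 mm high; loose bystander on the bench, origin at its underside
- red_bowl: red plastic bowl, 116 mm across, 48 mm high; loose bystander on the bench, origin at its underside
- wax_tin: flat blue tin with yellow lid, 91 mm across, 32 mm high; loose bystander on the bench, origin at its underside
- spare_brick: cream firebrick strip, 100 x 50 x 30 mm; loose bystander on the bench, origin at its underside
- wire_brush: hand brush with wooden handle, about 200 mm long, lying flat; loose bystander on the bench, origin at its underside
Mind the look-alikes: they are no part of the job. What is shaped like the owl but pink or purple is not meant.

How it is judged:
By the outcome, as a careful person would: the job done as asked, in the order asked, and still so for the second after the job is handed in, with the robot touching nothing.
It also fails if it takes over 48 s, if anything falls off the work surface, if the arm or the gripper's body presses on something with over 40 N, if the wrist force passes 120 N, or if a joint passes its speed limit or range.

## Robot

A 7-joint arm with a two-finger parallel gripper is mounted at the origin on the work surface. World frame = base frame: x ahead of the robot, y to its left, z up, the work surface at z = 0. Lengths are in m, angles in rad, forces in N, time in s.
With the tool pointing down it reaches from about 0.4 to 0.85 m from the base axis. Payload 10.4 kg.
Tool frame: the origin (TCP) lies on the mounting face of the last link; the fingertips stand 182 mm ahead of it and the grasp point (between the pads) lies 164 mm ahead of it (r.finger_overhang is the distance from the TCP to the fingertips, in m); z points along the fingers, y is the line along which they close (so a half turn about z gives the same grasp; the last joint's range is limited). The gripper opens to 87 mm and grips with 3 to 60 N. Pads are 19 mm wide; open, the fingers measure 117 mm over their backs; the gripper's body (75 mm by 190 mm) begins 51 mm behind the grasp point.
Start: joints at [1.177, 0.332, -0.065, 1.46, 0.022, 1.35, -0.088], TCP at [0.226, -0.583, 0.405] pointing down, gripper open.
Joint ranges: [-2.6, 2.6], [-0.5, 2.12], [-1.47, 1.34], [0.16, 2.42], [-1.27, 4.41], [0.06, 2.06], [-2.6, 2.6]. Speed limits (rad/s): [2.22, 2.22, 2.79, 2.79, 3.14, 3.14, 3.14].

## Interface

Orientations are given as a unit quaternion [x, y, z, w].
In Python, from station import r gives the robot as it stands. The module is installed in compiled form; this text tells all that it offers.
- The arm moves only by the tool arm_command, never from a script. Its arguments are lists of equal length, an entry for each row: "fingers": the gripper's target within -1 to 1 (shut at 1, half-way at 0, fully open at -1); "delta_pos": the shift along the tool's x, y, z in m, a list of three; "delta_rot": the turn, a rotation vector about the tool's x, y, z in rad, a list of three. In form: {"fingers": [fingers, ...], "delta_pos": [[tx, ty, tz], ...], "delta_rot": [[rx, ry, rz], ...]}. A call has 1 to 12 rows; each row shifts and turns the commanded pose from where the row before left it, along the tool's axes as they then stand; what a row does not reach is not made up. A row lasts 1/8 s, in which the tool goes at most 62.5 mm and 10.7 degrees, less where a joint would pass 70% of its speed; a pose out of reach is approached as far as the arm can. A call with a gripper value outside its range is refused whole. The fingers move at their own pace and stop on an object; the grip force is fixed at half the most. Time passes only in rows, so rows that do not move let the fingers close. It gives the time, the measured TCP pose, the force, the opening and the grip force at its end, in the units of the state.
- r.get_state(): the state, without advancing time (a new reading comes with each control period).
- r.camera(name): name is "scene" or "top"; returns a dict with "frame" (480x640x3 uint8, red, green, blue), "z_map" (480x640 float32, m along the optical axis (not along the pixel's ray), 0 where there is no reading), "intrinsics" (3x3 intrinsics, pixels), "eye" and "attitude" of the camera in the world. Camera axes: x right, y up, looking along -z (the intrinsics and any distortion apply to the point x, -y, -z); pixel columns grow to the right and rows downward; lengths in m; the calibration is good to about 2 mm. A picture is of the moment at which its call begins.
- r.finish_job(): hands the job in; it is judged then, once.
The state is a dict: "time_s": time; "joint_positions": joint angles; "qvel": joint speeds; "joint_torque": joint torques, N m; "position": TCP position; "eef_rot": TCP orientation; "ft_force": force on the tool from outside, world axes, zero at the start; "wrist_torque": the same for the moment, N m; "grip_width": opening from 0.0 (shut) to 1.0 (fully open); "grip_force": force on a finger pad.
Only numpy, scipy, OpenCV 4.12 (cv2) and the standard library are available. Lean on these libraries where they do the work, as an engineer would, in place of code of your own. Each camera call takes 0.05 s, during which the arm holds its last target. There are 200 camera calls.

## Working session

There is one attempt and no reset: what is moved stays moved. The work goes in short steps, Python scripts to look and compute and a tool call to move; the robot and the scene stay as the last step left them, time stands still between calls to the robot, and variables do not carry over. Pictures are saved under pics/ and viewed, at most 10 in all, crops included, and the job is handed in when it is done.

Besides the shell and the picture viewer there is one more tool, called after "Call:" as a command line: name --argument value ..., lists and objects as JSON in quotes. arm_command: Moves the arm, as the interface text tells. Its arguments: {"type":"object","properties":{"fingers":{"type":"array"},"delta_pos":{"type":"array"},"delta_rot":{"type":"array"}},"required":["fingers","delta_pos","delta_rot"]}

```bash
mkdir -p pics; cat > h.py <<'E'
import numpy as np, cv2
from scipy.spatial.transform import Rotation as R
from station import r
def cam(n):
    c=r.camera(n); K=np.array(c["intrinsics"]); d=c["z_map"]
    v,u=np.mgrid[:480,:640]
    a=c["attitude"]; a=np.array(a)
    M=a if a.shape==(3,3) else R.from_quat(a).as_matrix()
    P=np.stack([(u-K[0,2])/K[0,0]*d,-(v-K[1,2])/K[1,1]*d,-d],-1)@M.T+np.array(c["eye"])
    P[d==0]=np.nan
    return c["frame"],P,c
E
python3 - <<'E'
from h import *
for n in("scene","top"):
    f,P,c=cam(n); cv2.imwrite(f"pics/{n}0.png",f[...,::-1]); np.save(n+"0.npy",P); np.save(n+"f.npy",f)
    print(n,c["eye"],c["attitude"],c["intrinsics"], [k for k in c])
s=r.get_state();print(s["position"],s["eef_rot"],s["time_s"],s["ft_force"],r.finger_overhang)
E
```

```text
scene [ 1.67392227 -0.37513911  1.23944478] [0.3263544  0.23130402 0.54171312 0.73928218] [[610.27221701   0.         323.76437878]
 [  0.         610.27221701 237.52380354]
 [  0.           0.           1.        ]] ['frame', 'z_map', 'intrinsics', 'eye', 'attitude']
top [0.37398716 0.02064906 1.60225826] [ 0.02859572 -0.03013775 -0.70317568  0.70980135] [[619.19228899   0.         318.93944798]
 [  0.         619.19228899 239.57633033]
 [  0.           0.           1.        ]] ['frame', 'z_map', 'intrinsics', 'eye', 'attitude']
[ 0.22643839 -0.58240999  0.40405423] [ 9.82862200e-01  1.84340722e-01 -1.44163969e-04 -6.10343452e-04] 0.1 [ 0.20255819 -0.97312947 -0.04461866] 0.1822
```

View pics/scene0.png

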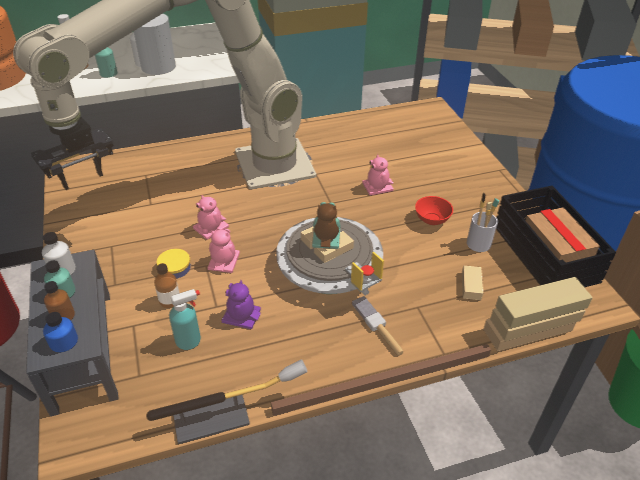

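View pics/top0.png

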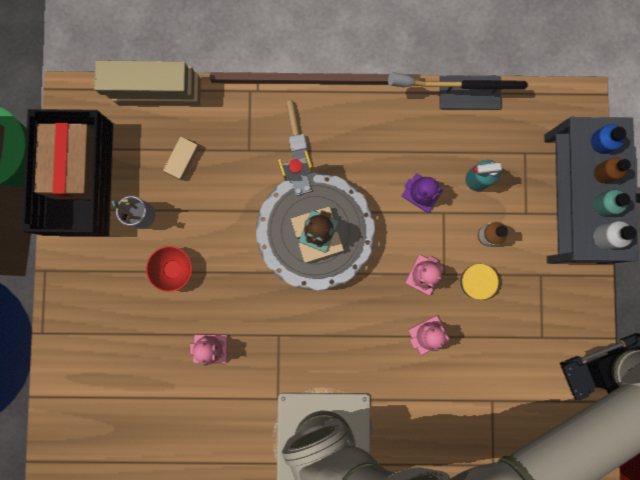

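The scene view shows the bronze owl at (326,230) on the turntable, with the red cap at (367,270) between the yellow cheeks at (357,276) and (377,264). In the top view the owl is at (318,230), the cap at (295,166), the lead (left) cheek at (282,167) and the trailing one at (309,158). The look-alikes are pink owls at (425,273), (430,335) and (208,349), and a purple one at (423,192). None of them stands on the turntable, so the brown and turquoise owl is the one meant.

```bash
python3 - <<'E'
from h import *
for n,(a,b,c,d) in {"scene":(335,240,400,305),"top":(260,130,330,200)}.items():
    P=np.load(n+"0.npy"); f=np.load(n+"f.npy"); h=cv2.cvtColor(f,cv2.COLOR_RGB2HSV)
    roi=np.zeros((480,640),bool); roi[b:d,a:c]=1
    red=roi&((h[...,0]<6)|(h[...,0]>174))&(h[...,1]>180)&(h[...,2]>90)
    yel=roi&(h[...,0]>18)&(h[...,0]<32)&(h[...,1]>150)&(h[...,2]>90)
    q=P[red]; q=q[q[:,2]>.115]; print(n,"red",len(q),np.median(q,0),q.min(0),q.max(0))
    k,l,s,ce=cv2.connectedComponentsWithStats(yel.astype(np.uint8))
    for i in range(1,k):
        if s[i,4]>8:
            q=P[l==i]; t=q[q[:,2]>.14]; print(" yel",ce[i],s[i,4],len(t),t.mean(0) if len(t) else None,q.max(0))
    # disc: fit circle to index plate (z .056-.064)
    ok=(P[...,2]>.054)&(P[...,2]<.066)&(np.abs(P[...,1])<.3)&(P[...,0]>.3)&(P[...,0]<.75)
    if n=="top":ok[:, :240]=0;ok[:,395:]=0
    m,_=cv2.minEnclosingCircle(P[ok][:,:2].astype(np.float32)),0; 
    q=P[ok][:,:2]; c0=np.median(q,0)
    for _ in range(20):
        d=np.linalg.norm(q-c0,axis=1); g=(d>.11)&(d<.155)
        A=np.c_[2*q[g],np.ones(g.sum())]; # mean circle
        sol=np.linalg.lstsq(A,(q[g]**2).sum(1),rcond=None)[0]; c0=sol[:2]
    print(" centre",m,c0,np.sqrt(sol[2]+c0@c0))
P=np.load("top0.npy")
m=(P[...,2]>.17)&(np.abs(P[...,1]-.02)<.1)&(P[...,0]>.3)&(P[...,0]<.55); print("owl",P[m].min(0),P[m].max(0))
f=np.load("topf.npy"); 
cv2.imwrite("pics/crop.png",cv2.resize(f[130:300,240:400,::-1],None,fx=3.5,fy=3.5,interpolation=cv2.INTER_CUBIC)[:600])
E
```

```text
scene red 74 [0.67963215 0.07527753 0.12279026] [0.66288444 0.06114416 0.117121  ] [0.69269814 0.09011245 0.1289261 ]
 yel [377.49230769 264.93333333] 195 46 [0.66947339 0.10488059 0.14735392] [nan nan nan]
 yel [357.0257732  275.92268041] 194 48 [0.69001801 0.04255841 0.14709012] [nan nan nan]
 centre ((0.47904184460639954, -0.08245758712291718), 0.26387593150138855) [0.52113603 0.02608401] 0.1367756897495086
top red 111 [0.67678836 0.07769554 0.12282908] [0.66269314 0.06333057 0.11528238] [0.69099275 0.08995765 0.13079057]
 yel [308.28571429 160.12244898] 49 37 [0.68375379 0.04556674 0.14925568] [nan nan nan]
 yel [281.21212121 167.12121212] 33 32 [0.66647183 0.10924874 0.15037759] [0.707785   0.11908071 0.15498721]
 centre ((0.5259532928466797, 0.029087761417031288), 0.1484641432762146) [0.52628274 0.02912847] 0.13504816790490523
owl [ 0.48727644 -0.01206247  0.17009186] [0.54841408 0.05085239 0.2256999 ]
```

View pics/crop.png

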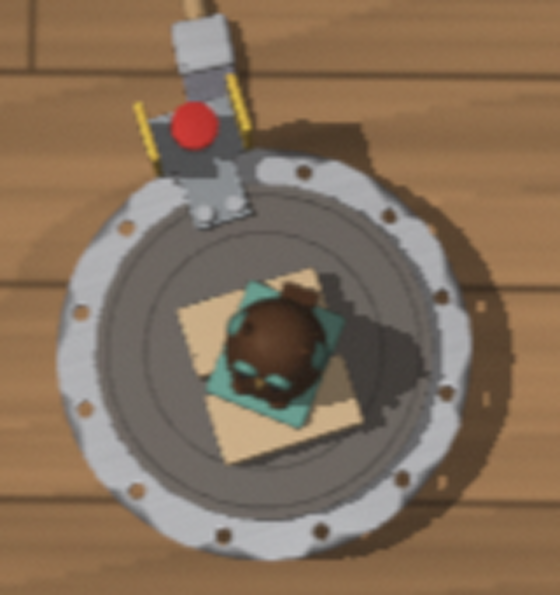

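The crop shows the brown and turquoise owl on the bricks at (275,350) and the red cap at (193,126) between the yellow cheeks. Of the twelve holes, the next one anticlockwise is at (126,228). The axis is at about (0.526, 0.029), the cap at (0.678, 0.0765), and the starting angle is about 17°. I'll go above the cap with the fingers shut.

Call:
arm_command --fingers '[1,1,1,1,1,1,1,1,1,1,1,1]' --delta_pos '[[0.01,-0.007,-0.01],[0.03,-0.02,-0.01],[0.035,-0.024,-0.01],[0.035,-0.024,0],[0.035,-0.024,0],[0.035,-0.024,0],[0.035,-0.024,0],[0.035,-0.024,0],[0.035,-0.024,0],[0.035,-0.024,0],[0.035,-0.024,0],[0.035,-0.024,0]]' --delta_rot '[[0,0,0],[0,0,0],[0,0,0],[0,0,0],[0,0,0],[0,0,0],[0,0,0],[0,0,0],[0,0,0],[0,0,0],[0,0,0],[0,0,0]]'

```text
time_s: 1.6
position: [0.4938, -0.1902, 0.4356]
eef_rot: [0.983, 0.185, 0.0, 0.0]
ft_force: [-0.7, 0.1, 0.6]
grip_width: 0.005
grip_force: 0.0
```

Call:
arm_command --fingers '[1,1,1,1,1,1,1,1,1,1,1]' --delta_pos '[[0.035,-0.024,0],[0.035,-0.024,0],[0.035,-0.024,0],[0.035,-0.024,0],[0.035,-0.024,0],[0.035,-0.024,0],[0.035,-0.024,0],[0.02,-0.014,0],[0.005,-0.0015,0],[0,0,0],[0,0,0]]' --delta_rot '[[0,0,0],[0,0,0],[0,0,0],[0,0,0],[0,0,0],[0,0,0],[0,0,0],[0,0,0.035],[0,0,0.037],[0,0,0],[0,0,0]]'

```text
time_s: 2.98
position: [0.6782, 0.0762, 0.4352]
eef_rot: [0.989, 0.149, 0.0, 0.0]
ft_force: [0.4, 0.1, -0.0]
grip_width: 0.007
grip_force: 0.0
```

```bash
cat >> h.py <<'E'
C=np.array([.5262,.0290])
def st(tag=""):
    s=r.get_state(); M=R.from_quat(s["eef_rot"]).as_matrix(); p=np.array(s["position"]); t=p+M[:,2]*.1822
    d=t[:2]-C
    print(tag,"t",round(s["time_s"],2),"tip",t.round(4),"rad",np.hypot(*d).round(4),"ang",np.degrees(np.arctan2(d[1],d[0])).round(2),
     "yaw",np.degrees(np.arctan2(M[1,0],M[0,0])).round(2),"tilt",M[:2,2].round(4),"F tool",(M.T@np.array(s["ft_force"])).round(2),"w",round(s["grip_width"],3))
    return t,M
E
python3 - <<'E'
from h import *
t,M=st()
print("to cap, tool axes",M.T@(np.array([.678,.0765,.165])-t))
f,P,c=cam("scene"); cv2.imwrite("pics/s1.png",cv2.resize(f[150:330,250:450,::-1],None,fx=3,fy=3))
E
```

```text
t 2.98 tip [0.6783 0.0762 0.253 ] rad 0.1592 ang 17.24 yaw 17.15 tilt [ 0.0003 -0.0004] F tool [0.45 0.04 0.01] w 0.007
to cap, tool axes [-0.00016115 -0.00043087  0.08798175]
```

View pics/s1.png

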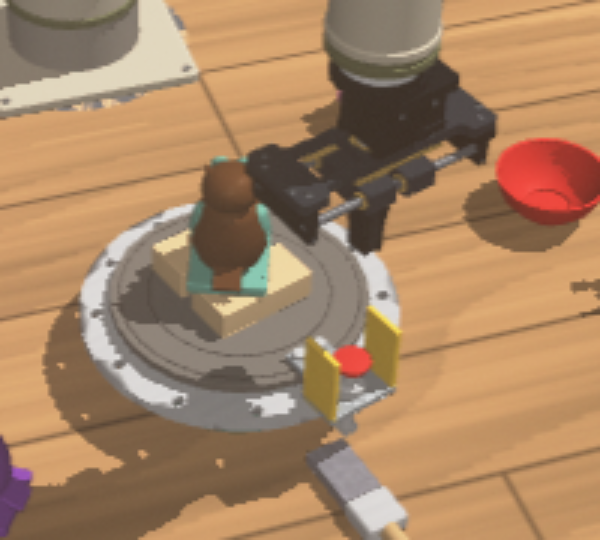

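The shut fingertips are at (368,240), 13 cm above the red cap, which is at (352,360), and clear of the owl. I'll go down between the cheeks and feel for the lead cheek.

Call:
arm_command --fingers '[1,1,1,1,1,1,1,1]' --delta_pos '[[0,0,0.02],[0,0,0.025],[0,0,0.025],[0,0,0.025],[0,0,0.015],[0,0,0.006],[0,-0.005,0],[0,-0.005,0]]' --delta_rot '[[0,0,0],[0,0,0],[0,0,0],[0,0,0],[0,0,0],[0,0,0],[0,0,0],[0,0,0]]'

```text
time_s: 4.03
position: [0.6756, 0.0865, 0.3198]
eef_rot: [0.989, 0.149, 0.001, -0.0]
ft_force: [0.8, 1.2, -0.9]
grip_width: 0.002
grip_force: 0.0
```

Call:
arm_command --fingers '[1,1]' --delta_pos '[[0,-0.002,0],[0,0,0]]' --delta_rot '[[0,0,0],[0,0,0]]'

```text
time_s: 4.28
position: [0.675, 0.0882, 0.3192]
eef_rot: [0.989, 0.149, 0.0, 0.0]
ft_force: [-0.1, 0.1, -0.6]
grip_width: 0.005
grip_force: 0.0
```

```bash
python3 -c "
from h import *
st()"
```

```text
t 4.28 tip [0.6751 0.0882 0.137 ] rad 0.1602 ang 21.68 yaw 17.15 tilt [ 0.0006 -0.    ] F tool [-0.01 -0.16  0.58] w 0.005
```

Call:
arm_command --fingers '[1,1]' --delta_pos '[[0,-0.002,0],[0,0,0]]' --delta_rot '[[0,0,0],[0,0,0]]'

```text
time_s: 4.53
position: [0.6744, 0.0899, 0.3188]
eef_rot: [0.989, 0.149, 0.0, -0.0]
ft_force: [-0.1, 0.2, 0.2]
grip_width: 0.003
grip_force: 0.0
```

Call:
arm_command --fingers '[1,1]' --delta_pos '[[0,-0.001,0],[0,0,0]]' --delta_rot '[[0,0,0],[0,0,0]]'

```text
time_s: 4.78
position: [0.6741, 0.0908, 0.3188]
eef_rot: [0.989, 0.149, 0.0, 0.0]
ft_force: [0.3, -0.1, 0.5]
grip_width: 0.003
grip_force: 0.0
```

Call:
arm_command --fingers '[1,1]' --delta_pos '[[0,-0.001,0],[0,0,0]]' --delta_rot '[[0,0,0],[0,0,0]]'

```text
time_s: 5.03
position: [0.6738, 0.0917, 0.3188]
eef_rot: [0.989, 0.149, 0.0, 0.0]
ft_force: [-0.9, -0.3, 0.7]
grip_width: 0.008
grip_force: 0.0
```

```bash
python3 -c "
from h import *
st()"
```

```text
t 5.03 tip [0.6738 0.0917 0.1366] rad 0.1604 ang 23.03 yaw 17.13 tilt [ 0. -0.] F tool [-0.92  0.07 -0.7 ] w 0.008
```

Call:
arm_command --fingers '[1,1]' --delta_pos '[[0,-0.001,0],[0,0,0]]' --delta_rot '[[0,0,0],[0,0,0]]'

```text
time_s: 5.28
position: [0.6735, 0.0928, 0.3188]
eef_rot: [0.989, 0.149, 0.0, 0.0]
ft_force: [-0.5, 0.2, 0.6]
grip_width: 0.003
grip_force: 0.0
```

Call:
arm_command --fingers '[1,1]' --delta_pos '[[0,-0.001,0],[0,0,0]]' --delta_rot '[[0,0,0],[0,0,0]]'

```text
time_s: 5.52
position: [0.6732, 0.0937, 0.3188]
eef_rot: [0.989, 0.149, 0.0, 0.0]
ft_force: [-0.5, -0.7, -0.1]
grip_width: 0.007
grip_force: 0.0
```

```bash
python3 - <<'E'
from h import *
st()
f,P,c=cam("scene"); cv2.imwrite("pics/s2.png",cv2.resize(f[190:310,300:460,::-1],None,fx=4.5,fy=4.5))
h=cv2.cvtColor(f,cv2.COLOR_RGB2HSV); y=(h[...,0]>18)&(h[...,0]<32)&(h[...,1]>150)&(h[...,2]>90)
y[:,:335]=0;y[:,400:]=0;y[:240]=0;y[305:]=0
k,l,s,ce=cv2.connectedComponentsWithStats(y.astype(np.uint8)); print(s[1:],ce[1:])
E
```

```text
t 5.53 tip [0.6732 0.0937 0.1366] rad 0.1606 ang 23.75 yaw 17.13 tilt [ 0. -0.] F tool [-0.65  0.53  0.12] w 0.007
[[372 258  12  21 116]
 [352 263  11  27 200]] [[378.72413793 268.73275862]
 [356.915      276.        ]]
```

View pics/s2.png

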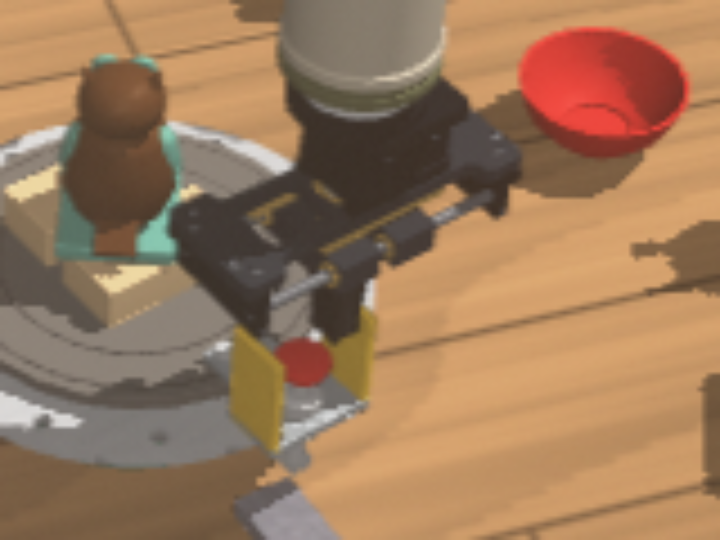

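The finger at (338,310) stands between the cap at (303,360) and the lead cheek at (357,355), almost touching the cheek. I'll continue in 1 mm steps.

Call:
arm_command --fingers '[1,1]' --delta_pos '[[0,-0.001,0],[0,0,0]]' --delta_rot '[[0,0,0],[0,0,0]]'

```text
time_s: 5.82
position: [0.6729, 0.0946, 0.3187]
eef_rot: [0.989, 0.149, -0.0, 0.0]
ft_force: [-0.1, -0.0, 0.1]
grip_width: 0.006
grip_force: 0.0
```

Call:
arm_command --fingers '[1,1]' --delta_pos '[[0,-0.001,0],[0,0,0]]' --delta_rot '[[0,0,0],[0,0,0]]'

```text
time_s: 6.08
position: [0.6726, 0.0955, 0.3187]
eef_rot: [0.989, 0.149, -0.0, 0.0]
ft_force: [-0.8, -0.4, 0.5]
grip_width: 0.006
grip_force: 0.0
```

```bash
python3 -c "
from h import *
st()"
```

```text
t 6.08 tip [0.6726 0.0955 0.1365] rad 0.1608 ang 24.42 yaw 17.12 tilt [ 0.     -0.0001] F tool [-0.84  0.18 -0.48] w 0.006
```

Call:
arm_command --fingers '[1,1]' --delta_pos '[[0,-0.001,0],[0,0,0]]' --delta_rot '[[0,0,0],[0,0,0]]'

```text
time_s: 6.32
position: [0.6723, 0.0962, 0.3187]
eef_rot: [0.989, 0.149, -0.0, 0.0]
ft_force: [-0.8, -1.9, 0.8]
grip_width: 0.003
grip_force: 0.6
```

Call:
arm_command --fingers '[1,1]' --delta_pos '[[0,-0.001,0],[0,0,0]]' --delta_rot '[[0,0,0],[0,0,0]]'

```text
time_s: 6.58
position: [0.672, 0.0972, 0.3187]
eef_rot: [0.989, 0.149, -0.0, 0.0]
ft_force: [-1.9, -2.9, 0.0]
grip_width: 0.005
grip_force: 1.1
```

```bash
python3 -c "
from h import *
st()"
```

```text
t 6.58 tip [0.672  0.0971 0.1365] rad 0.1609 ang 25.04 yaw 17.11 tilt [-0.0002 -0.0005] F tool [-2.72  2.22 -0.  ] w 0.005
```

Contact with the cheek: about 2 N, so the table is moving within its play. I'll go on to the end of the play.

Call:
arm_command --fingers '[1,1]' --delta_pos '[[0,-0.001,0],[0,0,0]]' --delta_rot '[[0,0,0],[0,0,0]]'

```text
time_s: 6.82
position: [0.6719, 0.0975, 0.3187]
eef_rot: [0.989, 0.148, -0.0, 0.001]
ft_force: [-1.8, -4.3, 1.1]
grip_width: 0.005
grip_force: 2.2
```

Call:
arm_command --fingers '[1,1]' --delta_pos '[[0,-0.001,0],[0,0,0]]' --delta_rot '[[0,0,0],[0,0,0]]'

```text
time_s: 7.08
position: [0.6717, 0.0978, 0.3187]
eef_rot: [0.989, 0.148, -0.0, 0.001]
ft_force: [-0.9, -7.0, 0.7]
grip_width: 0.005
grip_force: 3.2
```

```bash
python3 -c "
from h import *
st()"
```

```text
t 7.08 tip [0.6718 0.0974 0.1365] rad 0.1608 ang 25.15 yaw 17.03 tilt [ 0.0003 -0.0023] F tool [-2.93  6.45 -0.64] w 0.005
```

The table is at the end of its play: 6.5 N with the tip at 25.1°, so the contact angle for table zero is about 24.5°. I'll back off slightly and press the cap.

Call:
arm_command --fingers '[1,1,1,1,1,1]' --delta_pos '[[0,0.0025,0],[0,0,0.006],[0,0,0.006],[0,0,0.006],[0,0,0.006],[0,0,0]]' --delta_rot '[[0,0,0],[0,0,0],[0,0,0],[0,0,0],[0,0,0],[0,0,0]]'

```text
time_s: 7.82
position: [0.6731, 0.0961, 0.2962]
eef_rot: [0.989, 0.148, 0.002, 0.001]
ft_force: [2.5, -5.6, 8.2]
grip_width: 0.003
grip_force: 4.8
```

```bash
python3 -c "
from h import *
st()"
```

```text
t 7.83 tip [0.6738 0.096  0.114 ] rad 0.1621 ang 24.42 yaw 17.04 tilt [ 0.0038 -0.0006] F tool [ 0.78  6.13 -8.14] w 0.003
```

Call:
arm_command --fingers '[1,1,1]' --delta_pos '[[0,0,0.005],[0,0,0.003],[0,0,0]]' --delta_rot '[[0,0,0],[0,0,0],[0,0,0]]'

```text
time_s: 8.2
position: [0.6727, 0.0976, 0.2884]
eef_rot: [0.989, 0.149, 0.002, -0.0]
ft_force: [-0.8, -1.9, 11.4]
grip_width: 0.005
grip_force: 8.5
```

```bash
python3 -c "
from h import *
st()"
```

```text
t 8.2 tip [0.6733 0.0978 0.1062] rad 0.1624 ang 25.06 yaw 17.13 tilt [0.0031 0.0012] F tool [ -1.28   1.63 -11.38] w 0.005
```

The cap is at its stop: the tip is at z 0.106 with 11 N down. I'll push round in small arc steps of 1.4°.

Call:
arm_command --fingers '[1,1,1,1,1,1,1,1,1,1,1]' --delta_pos '[[0,0,0.001],[-0.00057,-0.00388,0],[-0.00057,-0.00388,0],[-0.00057,-0.00388,0],[-0.00057,-0.00388,0],[-0.00057,-0.00388,0],[-0.00057,-0.00388,0],[-0.00057,-0.00388,0],[-0.00057,-0.00388,0],[-0.00057,-0.00388,0],[-0.00057,-0.00388,0]]' --delta_rot '[[0,0,0],[0,0,-0.02443],[0,0,-0.02443],[0,0,-0.02443],[0,0,-0.02443],[0,0,-0.02443],[0,0,-0.02443],[0,0,-0.02443],[0,0,-0.02443],[0,0,-0.02443],[0,0,-0.02443]]'

```text
time_s: 9.57
position: [0.652, 0.1303, 0.2883]
eef_rot: [0.963, 0.268, 0.002, 0.0]
ft_force: [-4.0, -5.3, 19.3]
grip_width: 0.005
grip_force: 11.0
```

```bash
python3 - <<'E'
from h import *
st()
f,P,c=cam("top"); cv2.imwrite("pics/t2.png",cv2.resize(f[120:300,230:400,::-1],None,fx=3.3,fy=3.3))
E
```

```text
t 9.57 tip [0.6526 0.1303 0.1061] rad 0.162 ang 38.72 yaw 31.13 tilt [0.0032 0.0001] F tool [ -6.1    2.51 -19.33] w 0.005
```

View pics/t2.png

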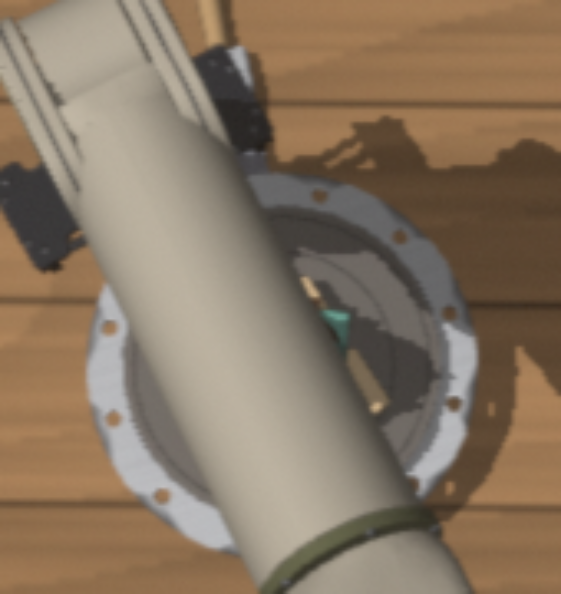

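The arm covers the owl in this view, but the bricks at (340,340) have turned, and the index plate holes are still. I'll carry on another 14°, then measure the cheeks with the scene camera.

Call:
arm_command --fingers '[1,1,1,1,1,1,1,1,1,1,1]' --delta_pos '[[-0.00057,-0.00388,0],[-0.00057,-0.00388,0],[-0.00057,-0.00388,0],[-0.00057,-0.00388,0],[-0.00057,-0.00388,0],[-0.00057,-0.00388,0],[-0.00057,-0.00388,0],[-0.00057,-0.00388,0],[-0.00057,-0.00388,0],[-0.00057,-0.00388,0],[0,0,0]]' --delta_rot '[[0,0,-0.02443],[0,0,-0.02443],[0,0,-0.02443],[0,0,-0.02443],[0,0,-0.02443],[0,0,-0.02443],[0,0,-0.02443],[0,0,-0.02443],[0,0,-0.02443],[0,0,-0.02443],[0,0,0]]'

```text
time_s: 11.0
position: [0.6238, 0.1577, 0.2882]
eef_rot: [0.923, 0.384, 0.001, 0.001]
ft_force: [-5.5, -4.9, 21.8]
grip_width: 0.003
grip_force: 10.8
```

```bash
python3 - <<'E'
from h import *
st()
def meas(f,P):
    h=cv2.cvtColor(f,cv2.COLOR_RGB2HSV); y=(h[...,0]>18)&(h[...,0]<32)&(h[...,1]>150)&(h[...,2]>80)
    y&=(np.linalg.norm(P[...,:2]-C,axis=2)<.2)&(P[...,2]>.1)
    k,l,s,ce=cv2.connectedComponentsWithStats(y.astype(np.uint8))
    for i in range(1,k):
        if s[i,4]>20:
            q=P[(l==i)]; g=q[:,2]>.14; q=q[g]; d=q[:,:2]-C
            if len(q)>5:
                e=np.cov(d.T); w,v=np.linalg.eigh(e); print(ce[i].round(0),len(q),q.mean(0).round(4),"ang",np.degrees(np.arctan2(*d.mean(0)[::-1])).round(2),"plate dir",np.degrees(np.arctan(v[1,1]/v[0,1])).round(2))
f,P,c=cam("scene"); meas(f,P); cv2.imwrite("pics/s3.png",cv2.resize(f[180:310,290:460,::-1],None,fx=4,fy=4))
print("before"); meas(np.load("scenef.npy"),np.load("scene0.npy"))
E
```

```text
t 11.0 tip [0.6242 0.1577 0.106 ] rad 0.1618 ang 52.7 yaw 45.12 tilt [ 0.0025 -0.0001] F tool [ -7.36  -0.4  -21.83] w 0.003
[381. 261.] 6 [0.6595 0.1154 0.1433] ang 32.95 plate dir 46.66
before
[377. 264.] 46 [0.6695 0.1049 0.1474] ang 27.91 plate dir 17.9
[357. 274.] 48 [0.69   0.0426 0.1471] ang 4.73 plate dir 18.92
```

View pics/s3.png

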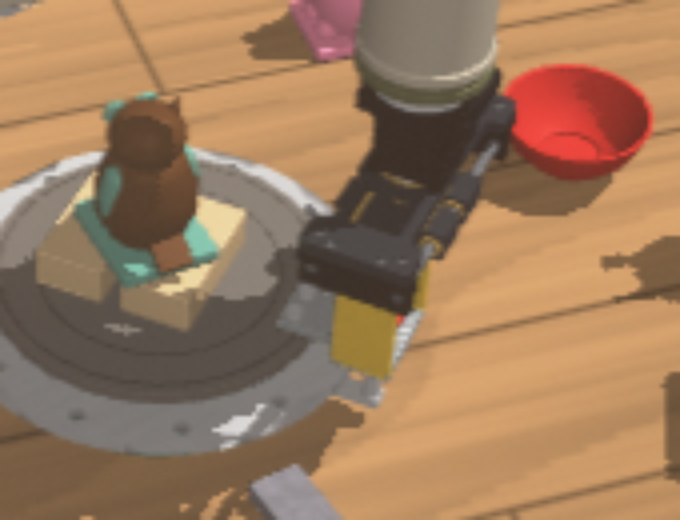

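The trailing cheek at (362,330) has turned about 28.2°, the owl at (150,190) rides along undisturbed, and the finger is still in on the cap. That agrees with the tip angle, so about 1.7° remain.

Call:
arm_command --fingers '[1,1,1]' --delta_pos '[[-0.0003,-0.0022,0],[-0.0003,-0.0022,0],[0,0,0]]' --delta_rot '[[0,0,-0.014],[0,0,-0.014],[0,0,0]]'

```text
time_s: 11.42
position: [0.6204, 0.1602, 0.2882]
eef_rot: [0.918, 0.396, 0.001, 0.001]
ft_force: [-4.9, -6.1, 20.9]
grip_width: 0.005
grip_force: 10.8
```

```bash
python3 - <<'E'
from h import *
t,M=st(); d=t[:2]-C; ra=np.hypot(*d); print("table", np.degrees(np.arctan2(d[1],d[0])-np.arcsin(.02105/ra))-17)
E
```

```text
t 11.43 tip [0.6209 0.1602 0.106 ] rad 0.1618 ang 54.17 yaw 46.7 tilt [ 0.0028 -0.0002] F tool [ -7.78   0.67 -20.87] w 0.005
table 29.693623923245624
```

Call:
arm_command --fingers '[1,1,1,1,1,1]' --delta_pos '[[0,-0.0006,0],[0,0,-0.003],[0,0,-0.003],[0,0,-0.003],[0,0,-0.0035],[0,0,0]]' --delta_rot '[[0,0,-0.003],[0,0,0],[0,0,0],[0,0,0],[0,0,0],[0,0,0]]'

```text
time_s: 12.18
position: [0.6199, 0.1605, 0.2991]
eef_rot: [0.917, 0.398, 0.001, 0.0]
ft_force: [0.1, -2.6, 7.6]
grip_width: 0.01
grip_force: 3.8
```

```bash
python3 - <<'E'
from h import *
t,M=st(); d=t[:2]-C; ra=np.hypot(*d); print("table", np.degrees(np.arctan2(d[1],d[0])-np.arcsin(.02105/ra))-17)
E
```

```text
t 12.18 tip [0.6203 0.1604 0.1169] rad 0.1616 ang 54.41 yaw 46.88 tilt [ 0.0017 -0.    ] F tool [-1.76  1.85 -7.58] w 0.01
table 29.93024330168295
```

The tip is at z 0.117 and still feels about 7 N, so the cap is following it up and the pin is in the hole. I'll lift away, clearing the cheek.

Call:
arm_command --fingers '[1,1,1,1,1,1,1,1,1,1,1,1]' --delta_pos '[[0,0,-0.003],[0,0,-0.004],[0,0,-0.003],[0,0.006,0],[0,0.006,0],[0,0,-0.02],[0,0,-0.03],[0,0,-0.04],[0,0,-0.04],[0,-0.03,-0.02],[0,-0.06,0],[0,-0.06,0]]' --delta_rot '[[0,0,0],[0,0,0],[0,0,0],[0,0,0],[0,0,0],[0,0,0],[0,0,0],[0,0,0],[0,0,0],[0,0,0],[0,0,0],[0,0,0]]'

```text
time_s: 13.68
position: [0.5172, 0.2561, 0.4599]
eef_rot: [0.917, 0.398, 0.001, -0.0]
ft_force: [-0.9, 0.8, 0.6]
grip_width: 0.006
grip_force: 0.0
```

Call:
arm_command --fingers '[1,1,1]' --delta_pos '[[0,-0.04,0],[0,-0.02,0],[0,0,0]]' --delta_rot '[[0,0,0],[0,0,0],[0,0,0]]'

```text
time_s: 14.05
position: [0.4746, 0.2963, 0.4591]
eef_rot: [0.917, 0.399, 0.001, 0.0]
ft_force: [1.7, -0.1, 0.2]
grip_width: 0.006
grip_force: 0.0
```

```bash
python3 - <<'E'
from h import *
st()
for n in ("scene","top"):
    f,P,c=cam(n); h=cv2.cvtColor(f,cv2.COLOR_RGB2HSV)
    near=np.linalg.norm(P[...,:2]-C,axis=2)<.2
    red=near&((h[...,0]<6)|(h[...,0]>174))&(h[...,1]>180)&(h[...,2]>60)&(P[...,2]<.14)&(P[...,2]>.1)
    q=P[red]; d=np.median(q,0); print(n,len(q),"cap",d.round(4),np.degrees(np.arctan2(*(d[:2]-C)[::-1])).round(2))
    y=near&(h[...,0]>18)&(h[...,0]<32)&(h[...,1]>150)&(h[...,2]>60)&(P[...,2]>.14)
    k,l,s,ce=cv2.connectedComponentsWithStats(y.astype(np.uint8))
    for i in range(1,k):
        if s[i,4]>8: q=P[l==i].mean(0); print("  yel",s[i,4],q.round(4),np.degrees(np.arctan2(*(q[:2]-C)[::-1])).round(2))
    cv2.imwrite(f"pics/{n}4.png",f[...,::-1])
f=cv2.imread("pics/scene4.png"); g=cv2.imread("pics/top4.png")
cv2.imwrite("pics/m4.png",np.hstack([cv2.resize(f[150:350,230:430],(400,400)),cv2.resize(g[120:320,220:420],(400,400))]))
E
```

```text
t 14.05 tip [0.4748 0.2963 0.2769] rad 0.2722 ang 100.88 yaw 46.98 tilt [0.0012 0.0001] F tool [ 1.07  1.27 -0.18] w 0.006
scene 37 cap [0.6275 0.1487 0.122 ] 49.75
  yel 59 [0.6067 0.1666 0.1467] 59.66
  yel 56 [0.6565 0.123  0.1467] 35.8
top 111 cap [0.6308 0.1476 0.1221] 48.6
  yel 49 [0.6545 0.1264 0.1495] 37.19
  yel 42 [0.6047 0.17   0.1492] 60.9
```

View pics/m4.png

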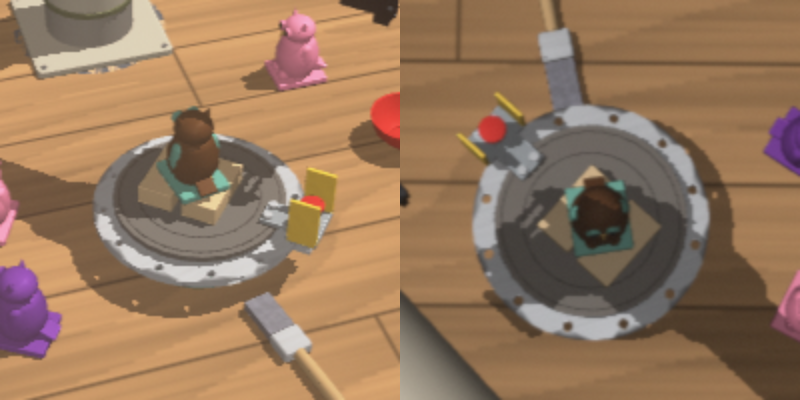

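The left half (scene) shows the owl upright on its bricks at (192,165) and the cap up between the cheeks at (313,203). The right half (top) shows the cap at (491,129). The cap is at full height (0.122 m) and one hole on, the bystanders are in place and the hand is clear.

```bash
python3 -c "
from station import r
print(r.finish_job())"
```

```text
the job is handed in; nothing more can be done
None
```

The job is handed in: the table was pushed one hole (30°) anticlockwise and the plunger sprang up to full height there, with the hand clear, the owl still upright on its bricks, and the bystanders in view undisturbed; the hand-in gave no verdict.

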